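# Shut one beam shutter and zero the power meter

## Robot

A 6-joint arm with a two-finger parallel gripper is mounted at the origin on the work surface. World frame = base frame: x ahead of the robot, y to its left, z up, the work surface at z = 0. Lengths are in m, angles in rad, forces in N, time in s.
With the tool pointing down it reaches from about 0.3 to 0.875 m from the base axis. Payload 6.4 kg.
Tool frame: the origin (TCP) lies on the centre line of the jaws, within the pads' length; the fingertips stand 14 mm ahead of it and the grasp point (between the pads) lies 5 mm behind it (finger_overhang is the z of the fingertips in the tool frame, in m); z points along the fingers, y is the line along which they close (so a half turn about z gives the same grasp; the last joint's range is limited). The gripper opens to 88 mm and grips with 3 to 60 N. Pads are 18 mm wide; open, the fingers measure 123 mm over their backs; the gripper's body (75 mm by 187 mm) begins 45 mm behind the grasp point.
Start: joints at [0.933, 0.181, 1.607, -0, 1.354, -0.206], TCP at [0.241, 0.522, 0.253] pointing down, gripper open.
Joint ranges: [-2.99, 2.99], [-0.89, 2.07], [0.3, 2.58], [-1.14, 4.28], [0, 2.63], [-3.12, 3.12]. Speed limits (rad/s): [2.57, 2.57, 3.01, 3.14, 3.14, 3.14].

## Interface

Orientations are given as a unit quaternion [x, y, z, w].
In Python, from plant import * gives the robot as it stands. Calls block until the motion is done:
- move_pose(position, orientation): joint-space move of the TCP to a pose.
- line_to(position, v=0.15, frame=None, max_force=None): straight line of the TCP; frame=None keeps the orientation; v is the mean speed in m/s. With max_force (N) it stops when the force on the tool has changed by that much, and returns True; else False.
- move_j(angles): joint-space move.
- gripper_open() and close_gripper(): open the fingers fully, or close them until they stop; the grip force is fixed at half the most.
- wait(seconds).
- inverse_kinematics(position, orientation): joint angles nearest the present ones, or None.
- camera(name): name is "side" or "top" or "wrist"; returns a dict with "color" (384x512x3 uint8, red, green, blue), "depth" (384x512 float32, m along the optical axis (not along the pixel's ray), 0 where there is no reading), "fov_y" (degrees; the focal length in pixels is half the picture's height over the tangent of half this angle, whatever the lens; pixels are square), "cx", "cy" (the principal point, pixels), "world_to_cam" (4x4, takes a point from world to camera coordinates). Camera axes: x right, y down, z forward; pixel columns grow to the right and rows downward; lengths in m; the calibration is good to about 2 mm. A picture is of the moment at which its call begins.
A pose or a line that the arm cannot do raises Unreachable and nothing moves.
- sign_off(): hands the job in; it is judged then, once.
Trained networks look in a picture, given as the dict that the camera call returned (one of the last four; its "shot" number tells which), for a name from the list of things; names that differ only in an ending like _2 or _b are one class to them, and where a whole thing is asked for, a point or a joint stands for the part that bears it (a point fixed in the world has none). Each returns a list of dicts, best first, with "p" (0 to 1); they miss things now and then, are a little off and sometimes report something else, mostly with a low value. They report only what shows in the picture. A call takes as long as a camera call. They do not tell look-alikes from the thing itself.
- find_in(picture, target): "xy" ([column, row] in pixels, amid what is visible of it).
- place_of(picture, target): "xy" ([column, row] in pixels: a listed point, or the origin of a listed thing).
Readings, each from a call of its own:
- read_clock(): time.
- read_q(): joint angles.
- read_qd(): joint speeds.
- read_effort(): joint torques, N m.
- read_tool_pos(): TCP position.
- read_ee_rot(): TCP orientation.
- read_ft_force(): force on the tool from outside, world axes, zero at the start.
- read_moment(): the same for the moment, N m.
- read_width(): finger opening in m.
- read_gripper_force(): force on a finger pad.
Only numpy, scipy, OpenCV 4.12 (cv2) and the standard library are available. Lean on these libraries where they do the work, as an engineer would, in place of code of your own. Each camera call takes 0.05 s, during which the arm holds its last target. There are 200 camera calls.

## Task

Zero the power meter in the dark: with a fingertip, push the yellow disc of its flip shutter fully upright against its ring, then lightly press the green key on the console all the way down, let it come up and withdraw. Lift nothing, and do not move the red and blue shutters, the other keys, the console or the loose things on the bench.

Things in the scene. Friction and masses are not known exactly. Their poses are not given: they have to be found in the camera images.
- yellow_mount: yellow flip shutter, bolted to the bench: steel foot, black post with a yellow band, and at the top a black aperture ring (outer diameter 48 mm, centre 12 mm along +x and 130 mm up, top of ring 154 mm up). Origin: on the bench, straight below the hinge. Its own -x is the side its disc leans to when open, y is along the hinge; the hinge lies 75 mm above the origin
- yellow_flag (a joint): hinge of the yellow disc, rad: 0 = fully open, leaning 0.7 rad from upright towards the mount's -x; 0.7 = shut, upright against the ring (end stop). A light stiff hinge: it stays where it is left and takes less than 1 N at the disc
- yellow_disc (a point): centre of the yellow disc (34 mm diameter, 5 mm thick), 55 mm from the hinge on a thin stem; the disc's upper rim is 72 mm from the hinge
- red_mount: red flip shutter, bolted to the bench: steel foot, black post with a red band, and at the top a black aperture ring (outer diameter 48 mm, centre 12 mm along +x and 130 mm up, top of ring 154 mm up). Origin: on the bench, straight below the hinge. Its own -x is the side its disc leans to when open, y is along the hinge; the hinge lies 75 mm above the origin
- red_flag (a joint): hinge of the red disc, rad: 0 = fully open, leaning 0.7 rad from upright towards the mount's -x; 0.7 = shut, upright against the ring (end stop). A light stiff hinge: it stays where it is left and takes less than 1 N at the disc
- red_disc (a point): centre of the red disc (34 mm diameter, 5 mm thick), 55 mm from the hinge on a thin stem; the disc's upper rim is 72 mm from the hinge
- blue_mount: blue flip shutter, bolted to the bench: steel foot, black post with a blue band, and at the top a black aperture ring (outer diameter 48 mm, centre 12 mm along +x and 130 mm up, top of ring 154 mm up). Origin: on the bench, straight below the hinge. Its own -x is the side its disc leans to when open, y is along the hinge; the hinge lies 75 mm above the origin
- blue_flag (a joint): hinge of the blue disc, rad: 0 = fully open, leaning 0.7 rad from upright towards the mount's -x; 0.7 = shut, upright against the ring (end stop). A light stiff hinge: it stays where it is left and takes less than 1 N at the disc
- blue_disc (a point): centre of the blue disc (34 mm diameter, 5 mm thick), 55 mm from the hinge on a thin stem; the disc's upper rim is 72 mm from the hinge
- console: grey power-meter console, loose on rubber feet, about 0.9 kg, 115 mm (x) by 200 mm (y), top 44 mm above the bench; dark display on the far half, a row of three round keys on the near half. Origin: centre of its underside
- green_key (a joint): travel of the green key, m: 0 up, 0.006 fully down; sprung, about 4 N at the bottom
- green_key_top (a point): centre of the top face of the green key (24 mm diameter); it moves with the key; in the console's frame the row lies at x = -26 mm, this key 60 mm to +y (the robot's left) of the middle one
- white_key (a joint): travel of the white key, m: 0 up, 0.006 fully down; sprung, about 4 N at the bottom
- white_key_top (a point): centre of the top face of the white key (24 mm diameter); it moves with the key; in the console's frame the row lies at x = -26 mm, this key in the middle, at y = 0
- orange_key (a joint): travel of the orange key, m: 0 up, 0.006 fully down; sprung, about 4 N at the bottom
- orange_key_top (a point): centre of the top face of the orange key (24 mm diameter); it moves with the key; in the console's frame the row lies at x = -26 mm, this key 60 mm to -y (the robot's right) of the middle one
- lens_green: loose lens holder, green glass in a black ring, on a steel foot 44 mm wide, 92 mm tall; origin under the foot
- lens_amber: loose lens holder, the same with amber glass
- optics_jar: loose small jar with a black cap, 44 mm wide, 55 mm tall; origin under it
- hex_driver: loose orange-handled driver lying on the bench, 160 mm long
- lens_tube: loose black tube, 30 mm wide, 30 mm tall; origin under it
- pedestal: loose steel pillar, 25 mm wide, 50 mm tall; origin under it
Mind the look-alikes: they are no part of the job. Leave any purple look-alike of the yellow_mount alone. What is shaped like the console but turquoise is not meant.

How it is judged:
By the outcome, as a careful person would: the job done as asked, in the order asked, and still so for the second after the job is handed in, with the robot touching nothing.
It also fails if it takes over 38 s, if anything falls off the work surface, if the arm or the gripper's body presses on something with over 40 N, if the wrist force passes 120 N, or if a joint passes its speed limit or range.

## Working session

There is one attempt and no reset: what is moved stays moved. The work goes in short steps, each a Python script; the robot and the scene stay as the last script left them, time stands still between calls to the robot, and variables do not carry over. Pictures are saved under pics/ and viewed, at most 10 in all, crops included, and the job is handed in when it is done.

```bash
mkdir -p pics
cat > h.py <<'E'
from plant import *
import numpy as np, cv2
def deproj(p,uv,d):
    f=p["color"].shape[0]/2/np.tan(np.radians(p["fov_y"])/2)
    c=np.array([(uv[0]-p["cx"])/f*d,(uv[1]-p["cy"])/f*d,d,1.])
    return (np.linalg.inv(p["world_to_cam"])@c)[:3]
def cloud(p):
    f=p["color"].shape[0]/2/np.tan(np.radians(p["fov_y"])/2)
    d=p["depth"]; v,u=np.indices(d.shape)
    c=np.stack([(u-p["cx"])/f*d,(v-p["cy"])/f*d,d,np.ones_like(d)],-1)
    return (c@np.linalg.inv(p["world_to_cam"]).T)[...,:3]
def save(p,n,s=1.5):
    cv2.imwrite(f"pics/{n}.png",cv2.resize(p["color"][...,::-1],None,fx=s,fy=s))
E
python3 - <<'E'
from h import *
for n in("top","side"):
    p=camera(n); save(p,n+"0"); np.savez(f"{n}0.npz",**{k:v for k,v in p.items()})
    C=cloud(p)
    for t in ("yellow_mount","yellow_disc","red_disc","blue_disc","console","green_key_top","white_key_top","orange_key_top"):
        for r in place_of(p,t)[:3]:
            u,v=np.round(r["xy"]).astype(int); u=np.clip(u,0,511);v=np.clip(v,0,383)
            print(n,t,round(r["p"],2),np.round(r["xy"],1),np.round(C[v,u],3))
print(read_clock())
E
```

```text
top yellow_mount 0.96 [142.5 227.5] [0.415 0.271 0.026]
top yellow_mount 0.82 [176.4 184.5] [0.565 0.16  0.01 ]
top yellow_mount 0.58 [202.1 219.6] [0.439 0.07  0.012]
top yellow_disc 0.58 [198.7 232.3] [0.4   0.065 0.131]
top yellow_disc 0.51 [133.1 241. ] [0.376 0.271 0.125]
top yellow_disc 0.44 [167.3 195.3] [0.518 0.166 0.121]
top red_disc 0.53 [211.6 178.2] [0.583 0.036 0.006]
top blue_disc 0.49 [166.3 191.9] [ 0.539  0.197 -0.003]
top blue_disc 0.28 [307.5 200.4] [ 0.497 -0.287  0.064]
top console 0.85 [293.3 190. ] [ 0.533 -0.241  0.042]
top console 0.65 [382.5 252.8] [ 0.318 -0.529  0.045]
top green_key_top 0.54 [274.2 192.1] [ 0.526 -0.175  0.065]
top green_key_top 0.38 [383.6 273.6] [ 0.252 -0.526  0.065]
top white_key_top 0.49 [291.9 192. ] [ 0.526 -0.236  0.052]
top white_key_top 0.49 [238.5 148.1] [ 0.678 -0.058  0.053]
top white_key_top 0.48 [290.  193.4] [ 0.521 -0.228  0.064]
top orange_key_top 0.56 [310.7 198.8] [ 0.5   -0.298  0.06 ]
top orange_key_top 0.52 [408.3 249.4] [ 0.33  -0.61   0.061]
side yellow_mount 0.95 [206.6 134.6] [0.422 0.258 0.01 ]
side yellow_moun
[... 155 characters left out ...]
005]
side yellow_disc 0.61 [203.8 153.4] [ 0.405  0.175 -0.   ]
side yellow_disc 0.5 [235.4 125.1] [0.517 0.16  0.121]
side red_disc 0.51 [260.4 150.6] [0.574 0.008 0.135]
side blue_disc 0.51 [233.6 102.3] [0.544 0.456 0.   ]
side console 0.97 [263.1 246.9] [ 0.536 -0.273  0.047]
side console 0.77 [184.  377.8] [ 0.315 -0.569  0.044]
side green_key_top 0.56 [254.6 215.9] [ 0.529 -0.181  0.068]
side green_key_top 0.52 [149.9 357.9] [ 0.248 -0.524  0.067]
side white_key_top 0.67 [234.  123.1] [0.514 0.163 0.127]
side white_key_top 0.44 [169. 380.] [ 0.288 -0.576  0.069]
side white_key_top 0.42 [252.9 232.6] [ 0.515 -0.237  0.066]
side orange_key_top 0.4 [247.3 250.6] [ 0.491 -0.292  0.067]
0.9
```

View pics/top0.png

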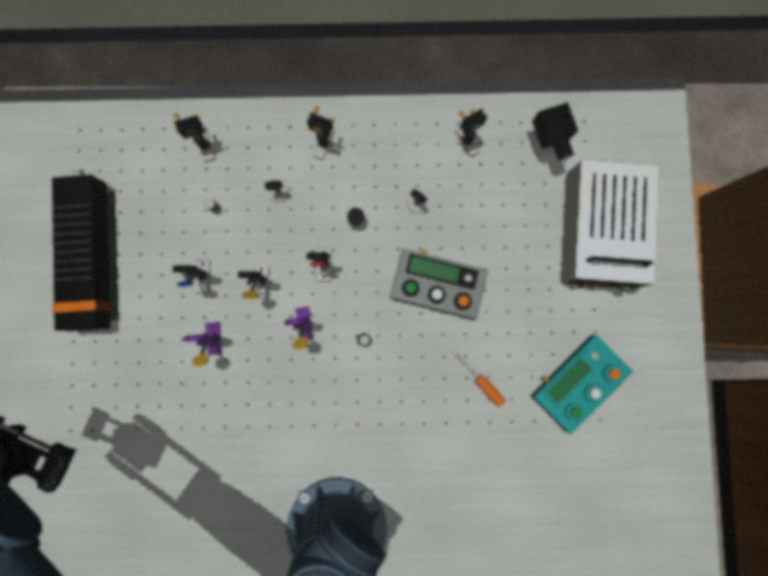

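View pics/side0.png

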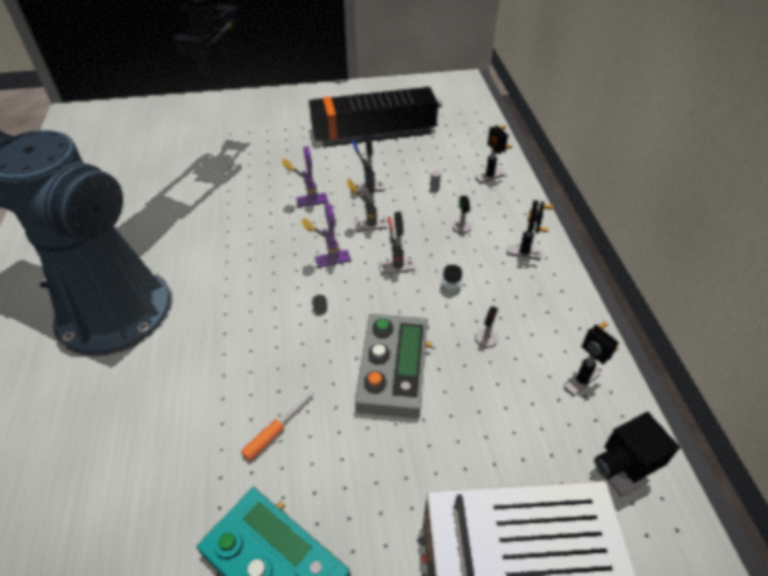

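The top view shows two purple look-alikes, at (205,340) and (300,325) in the resized picture. The real yellow shutter is at (255,283), between blue (190,278) and red (320,262). The grey console is at (437,283), with its green key at (410,287). Next I close the gripper and take a closer look at both.

Run:
```python
from h import *
print(read_ee_rot())
for q in ([1,0,0,0],[0,1,0,0],[.7071,.7071,0,0]): print(q,inverse_kinematics([0.46,0.165,0.33],q))
close_gripper(); print(read_clock())
q=[1,0,0,0] if abs(inverse_kinematics([0.46,0.165,0.33],[1,0,0,0])[5])<abs(inverse_kinematics([0.46,0.165,0.33],[0,1,0,0])[5]) else [0,1,0,0]
move_pose([0.46,0.165,0.33],q)
p=camera("wrist"); save(p,"w1"); C=cloud(p); np.savez("w1.npz",**p)
print("cam",np.round(np.linalg.inv(p["world_to_cam"])[:3],3).tolist())
for t in ("yellow_mount","yellow_disc","red_disc","blue_disc"):
    for r in place_of(p,t)[:3]:
        u,v=np.round(r["xy"]).astype(int); u=np.clip(u,0,511);v=np.clip(v,0,383)
        print(t,round(r["p"],2),np.round(r["xy"],1),np.round(C[v,u],3))
print(read_clock(),read_width())
```

```text
[2.14211235e-01 9.76787360e-01 3.69321454e-06 2.10113973e-05]
[1, 0, 0, 0] [ 1.00953788e-01 -7.44152845e-02  1.71844012e+00 -4.44089210e-16
  1.49756782e+00  1.67175011e+00]
[0, 1, 0, 0] [ 1.00953788e-01 -7.44152845e-02  1.71844012e+00 -4.44089210e-16
  1.49756782e+00 -1.46984254e+00]
[0.7071, 0.7071, 0, 0] [ 1.00953788e-01 -7.44152845e-02  1.71844012e+00 -4.44089210e-16
  1.49756782e+00  1.00953788e-01]
2.2
cam [[-0.001, 0.953, 0.302, 0.382], [1.0, 0.001, -0.0, 0.166], [-0.0, 0.302, -0.953, 0.462]]
yellow_mount 0.95 [335.2 110.9] [0.416 0.274 0.01 ]
yellow_mount 0.9 [252.4 198.6] [0.535 0.167 0.01 ]
yellow_mount 0.59 [177.4 136.5] [0.446 0.07  0.021]
yellow_disc 0.94 [364.1  80.5] [0.379 0.272 0.124]
yellow_disc 0.7 [252.5 216.5] [0.514 0.167 0.129]
yellow_disc 0.56 [142.3 113.8] [0.41  0.06  0.124]
red_disc 0.84 [121.9 270.1] [0.574 0.026 0.135]
blue_disc 0.58 [377.1 239.8] [0.535 0.296 0.141]
4.025 0.0005222457404917627
```

View pics/w1.png

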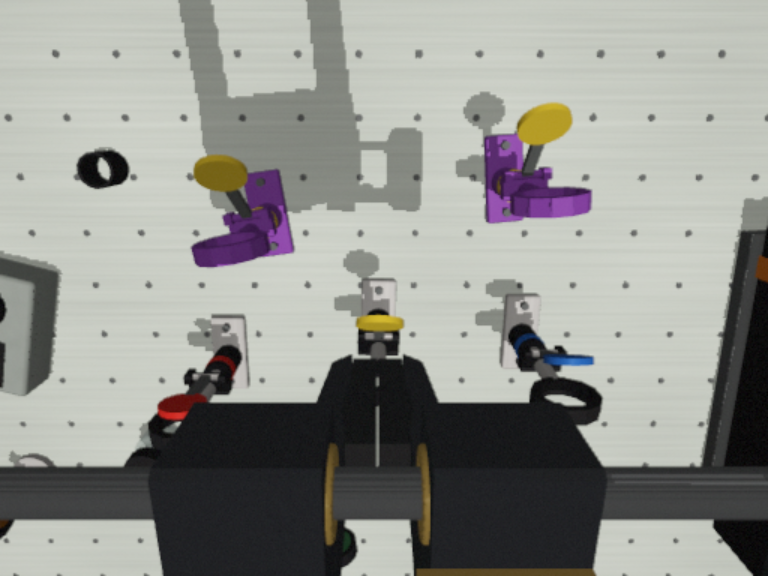

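The yellow disc is at (380,322) in the wrist view. It is open, aligned nearly with world x, and clear on its -x side. Now I'll get its axis from the depth data.

Run:
```python
import numpy as np, cv2
import importlib.util,sys
src=open('h.py').read().replace("from plant import *","")
exec(src)
for n in("w1","top0","side0"):
    p=dict(np.load(n+".npz")); C=cloud(p)
    h=cv2.cvtColor(p["color"],cv2.COLOR_RGB2HSV)
    m=(h[...,0]>18)&(h[...,0]<34)&(h[...,1]>120)&(abs(C[...,0]-.515)<.035)&(abs(C[...,1]-.165)<.035)&(C[...,2]>.09)&(C[...,2]<.16)
    P=C[m]
    if len(P)<4: print(n,len(P)); continue
    c=P.mean(0); w,V=np.linalg.eigh(np.cov((P-c).T))
    print(n,len(P),c.round(4),"min",P.min(0).round(3),"max",P.max(0).round(3),"norm",V[:,0].round(2),"major",V[:,2].round(2),np.sqrt(w).round(4))
```

```text
w1 283 [0.513  0.1676 0.1279] min [0.505 0.152 0.108] max [0.527 0.184 0.138] norm [ 0.79 -0.03  0.61] major [ 0.61 -0.   -0.79] [0.0013 0.0086 0.0097]
top0 35 [0.5145 0.1673 0.1241] min [0.507 0.155 0.108] max [0.525 0.18  0.138] norm [0.85 0.02 0.53] major [ 0.52  0.11 -0.84] [0.0009 0.0067 0.0093]
side0 24 [0.5149 0.1625 0.1236] min [0.507 0.149 0.109] max [0.524 0.178 0.137] norm [0.86 0.01 0.52] major [ 0.42  0.57 -0.71] [0.0007 0.0074 0.0106]
```

Run:
```python
from h import *
line_to([0.46,0.1675,0.129],v=0.2)
line_to([0.49,0.1675,0.129],v=0.1)
wait(0.1); print("F0",read_ft_force())
hit=line_to([0.552,0.1675,0.129],v=0.04,max_force=4)
print(hit,read_tool_pos(),read_ft_force(),read_clock())
line_to([0.50,0.1675,0.129],v=0.1)
line_to([0.46,0.1675,0.24],v=0.25)
p=camera("side"); C=cloud(p); np.savez("side1.npz",**p)
a=cv2.resize(p["color"][60:190,170:310,::-1],None,fx=5,fy=4.5,interpolation=cv2.INTER_CUBIC); cv2.imwrite("pics/s1.png",a)
print(read_clock())
```

```text
F0 [ 0.44453545  0.65415544 -0.48832932]
True [0.53190302 0.1673974  0.12839049] [-0.49002567  0.6077184   0.39649048] 6.7583
7.9
```

View pics/s1.png

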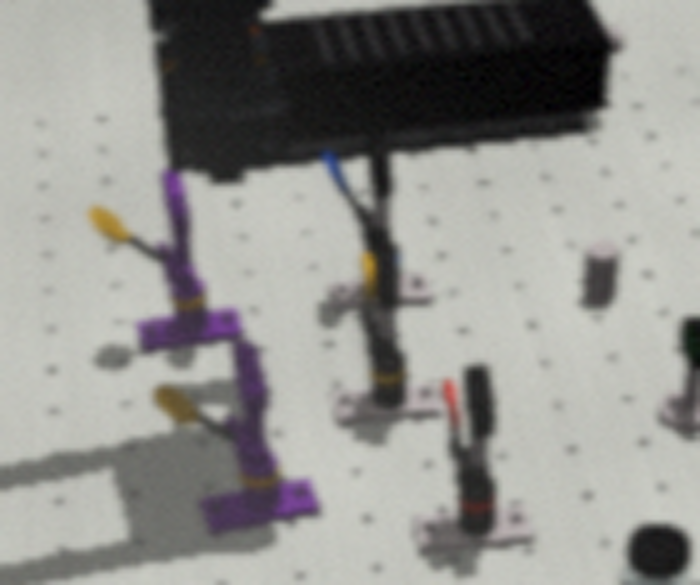

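In the side crop the yellow disc at (368,268) stands upright against its ring, while red (452,400) and blue (333,170) still lean. I'll press once more, a little firmer, to confirm the end stop, then look at the console.

Run:
```python
from h import *
line_to([0.49,0.1675,0.129],v=0.25)
hit=line_to([0.552,0.1675,0.129],v=0.03,max_force=8)
print(hit,read_tool_pos(),read_ft_force(),read_clock())
line_to([0.49,0.1675,0.129],v=0.12)
line_to([0.46,0.1675,0.25],v=0.25)
move_pose([0.57,-0.20,0.30],read_ee_rot())
p=camera("wrist"); save(p,"w2"); C=cloud(p); np.savez("w2.npz",**p)
for t in ("green_key_top","white_key_top","orange_key_top"):
    for r in place_of(p,t)[:2]:
        u,v=np.round(r["xy"]).astype(int); u=np.clip(u,0,511);v=np.clip(v,0,383)
        print(t,round(r["p"],2),np.round(r["xy"],1),np.round(C[v,u],3))
h=cv2.cvtColor(p["color"],cv2.COLOR_RGB2HSV)
m=(h[...,0]>45)&(h[...,0]<85)&(h[...,1]>110)&(C[...,2]>.03)&(np.hypot(C[...,0]-.526,C[...,1]+.176)<.035)
P=C[m]; print("green px",len(P),P.mean(0),np.median(P,0),P.min(0),P.max(0))
s=dict(np.load("side1.npz")); print(read_clock())
```

```text
True [0.53190697 0.16744603 0.12835093] [-1.08690548 -0.63998096  1.06993445] 9.8583
green_key_top 0.83 [274.8 126.6] [ 0.534 -0.173  0.066]
white_key_top 0.86 [219.  105.2] [ 0.512 -0.232  0.067]
white_key_top 0.23 [364.3  13.9] [ 0.414 -0.07  -0.001]
orange_key_top 0.68 [161.2  88.8] [ 0.496 -0.291  0.066]
green px 412 [ 0.52933137 -0.17463942  0.06506911] [ 0.52916512 -0.17450084  0.06563342] [ 0.5180745  -0.18574765  0.05443235] [ 0.54202907 -0.16188174  0.06881482]
12.65
```

View pics/w2.png

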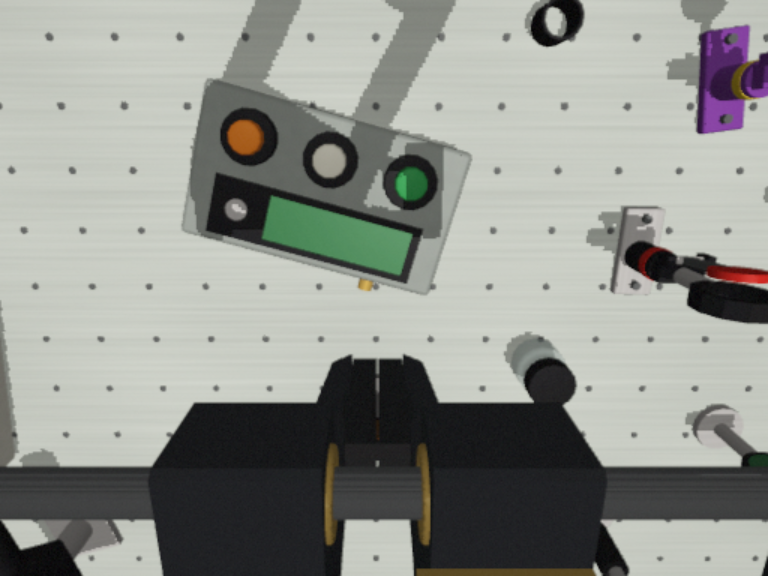

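The grey console is unshadowed enough to measure: green key at (411,184), white at (330,160), orange at (248,136). The key has a dark collar, so I check its height before pressing with the 35 mm wide closed fingers.

Run:
```python
import numpy as np, cv2
exec(open('h.py').read().replace("from plant import *",""))
p=dict(np.load("w2.npz")); C=cloud(p)
r=np.hypot(C[...,0]-.530,C[...,1]+.1743)
for a in range(0,30,2):
    m=(r>=a/1e3)&(r<(a+2)/1e3)&(C[...,2]>.02); z=C[...,2][m]
    print(a,m.sum(),np.percentile(z,[5,50,95]).round(4),p["color"][m].mean(0).round())
```

```text
0 10 [0.0648 0.0658 0.0668] [ 37. 104.  54.]
2 36 [0.0648 0.0664 0.0673] [ 37. 104.  53.]
4 68 [0.0647 0.066  0.3703] [ 40. 101.  56.]
6 2029 [0.3552 0.366  0.3734] [26. 30. 29.]
8 1864 [0.0668 0.3692 0.3742] [30. 36. 34.]
10 1414 [0.065  0.3728 0.3744] [31. 36. 35.]
12 1438 [0.0561 0.3731 0.3744] [30. 31. 33.]
14 1561 [0.0559 0.3732 0.3744] [30. 31. 33.]
16 1595 [0.0558 0.3733 0.3744] [30. 31. 33.]
18 1592 [0.0551 0.3733 0.3744] [38. 38. 38.]
20 1665 [0.0441 0.3731 0.3744] [53. 52. 50.]
22 1913 [0.0437 0.3727 0.3747] [65. 62. 54.]
24 1472 [0.0435 0.367  0.3743] [70. 69. 63.]
26 1229 [0.0434 0.3664 0.3741] [76. 76. 71.]
28 1126 [0.0432 0.3659 0.3726] [78. 79. 75.]
```

Key top is at 65.5 mm and the collar at about 56 mm, so full travel (59.5 mm) clears the collar. Pressing now.

Run:
```python
from h import *
move_pose([0.530,-0.1743,0.13],read_ee_rot())
line_to([0.530,-0.1743,0.090],v=0.1)
wait(0.1); f0=read_ft_force()
hit=line_to([0.530,-0.1743,0.066],v=0.012,max_force=1.8)
print("contact",hit,read_tool_pos(),np.array(read_ft_force())-f0)
hit=line_to([0.530,-0.1743,0.066],v=0.012,max_force=6)
z=read_tool_pos(); print("bottom",hit,z,np.array(read_ft_force())-f0)
wait(0.2); print(np.array(read_ft_force())-f0,read_tool_pos(),read_clock())
```

```text
contact True [ 0.5299332  -0.17428696  0.07796286] [0.37800003 0.45007102 2.14658304]
bottom True [ 0.53002705 -0.17429424  0.07440168] [-1.35193575  0.99094146  5.84884984]
[-1.49795978  0.62124691  5.19679872] [ 0.52999741 -0.17427863  0.07437018] 15.8333
```

Run:
```python
from h import *
hit=line_to([0.530,-0.1743,0.0715],v=0.01,max_force=4)
print(hit,read_tool_pos(),read_ft_force())
wait(0.2); print(read_tool_pos(),read_ft_force())
line_to([0.530,-0.1743,0.10],v=0.06)
line_to([0.530,-0.1743,0.22],v=0.25)
move_pose([0.57,-0.20,0.30],read_ee_rot())
p=camera("wrist"); C=cloud(p)
h=cv2.cvtColor(p["color"],cv2.COLOR_RGB2HSV)
m=(h[...,0]>45)&(h[...,0]<85)&(h[...,1]>110)&(C[...,2]>.03)&(np.hypot(C[...,0]-.526,C[...,1]+.176)<.035)
P=C[m]; print("green px",len(P),np.median(P,0))
w2=np.load("w2.npz")["color"]; print("diff",np.abs(p["color"].astype(int)-w2).mean())
s=camera("side"); a=cv2.resize(s["color"][60:290,150:350,::-1],None,fx=2.6,fy=2.6,interpolation=cv2.INTER_CUBIC); cv2.imwrite("pics/s2.png",a)
print(read_clock())
```

```text
True [ 0.53002706 -0.17430073  0.07436718] [-1.91283768  0.66952031  5.37482498]
[ 0.53004128 -0.17427242  0.07438978] [-1.61236151 -0.64025539  6.01639215]
green px 417 [ 0.52903749 -0.17435908  0.06558102]
diff 3.9605221218532987
18.0083
```

View pics/s2.png

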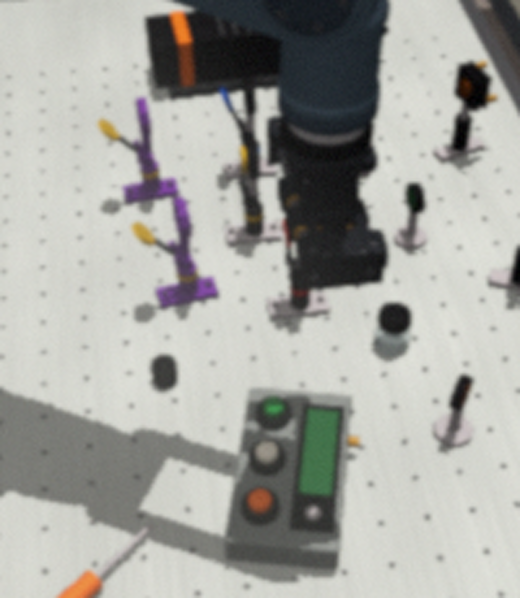

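The key bottomed: 4 N more gave no further travel. It came back up to 65.6 mm without the console shifting. In the side crop the yellow disc (245,158) is upright, and blue is still leaning.

```bash
python3 -c "
from plant import *
print(sign_off())"
```

```text
the job is handed in; nothing more can be done
None
```

The job is handed in at about 18 s on the robot clock: the yellow shutter was pushed shut against its ring, then the green key pressed to the bottom and released. The console did not shift, and I saw nothing else moved, though red was hidden behind the gripper in the last picture.

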